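# Pack the dropper bottles in their cartons

### The job

Pack the four amber dropper bottles for dispatch: stand each one in the foam pocket of the open carton made for its size, the smallest bottle in the smallest carton and so on up to the largest in the largest. They are glass, so keep them upright and set each down gently on the carton's floor, without dropping it. Leave the two screw-capped bottles standing where they are.

Things in the scene. Friction and masses are not known exactly. Their poses are not given: they have to be found in the camera images.
- dropper10: The smallest dropper bottle, loose: round amber glass body 25 mm in diameter, straight up to 40 mm, then a shoulder to the neck at 48 mm; black collar 19 mm in diameter from 50 to 63 mm, then a slimmer black bulb (rigid) up to 86 mm. About 38 g. Hold it by collar or glass. Origin at the centre of its underside (heights are from there), z up the bottle; stands on the bench at the start.
- dropper30: The second smallest dropper bottle, loose: round amber glass body 33 mm in diameter, straight up to 56 mm, then a shoulder to the neck at 66 mm; black collar 21 mm in diameter from 68 to 83 mm, then a slimmer black bulb (rigid) up to 108 mm. About 95 g. Hold it by collar or glass. Origin at the centre of its underside (heights are from there), z up the bottle; stands on the bench at the start.
- dropper60: The second largest dropper bottle, loose: round amber glass body 39 mm in diameter, straight up to 70 mm, then a shoulder to the neck at 82 mm; black collar 22 mm in diameter from 84 to 100 mm, then a slimmer black bulb (rigid) up to 126 mm. About 155 g. Hold it by collar or glass. Origin at the centre of its underside (heights are from there), z up the bottle; stands on the bench at the start.
- dropper120: The largest dropper bottle, loose: round amber glass body 48 mm in diameter, straight up to 85 mm, then a shoulder to the neck at 100 mm; black collar 24 mm in diameter from 102 to 118 mm, then a slimmer black bulb (rigid) up to 146 mm. About 270 g. Hold it by collar or glass. Origin at the centre of its underside (heights are from there), z up the bottle; stands on the bench at the start.
- carton10: The smallest open cardboard carton, for the 25 mm bottle: 69 x 69 mm outside, 30 mm high, filled with grey foam (rigid, top at 26 mm) that has one square pocket 41 x 41 mm in the middle, down to a floor 4 mm above the bench. Fixed. Origin at the centre of its underside, below the pocket's middle; x and y along its sides, z up.
- carton30: The second smallest open cardboard carton, for the 33 mm bottle: 83 x 83 mm outside, 30 mm high, filled with grey foam (rigid, top at 26 mm) that has one square pocket 49 x 49 mm in the middle, down to a floor 4 mm above the bench. Fixed. Origin at the centre of its underside, below the pocket's middle; x and y along its sides, z up.
- carton60: The second largest open cardboard carton, for the 39 mm bottle: 95 x 95 mm outside, 30 mm high, filled with grey foam (rigid, top at 26 mm) that has one square pocket 55 x 55 mm in the middle, down to a floor 4 mm above the bench. Fixed. Origin at the centre of its underside, below the pocket's middle; x and y along its sides, z up.
- carton120: The largest open cardboard carton, for the 48 mm bottle: 108 x 108 mm outside, 30 mm high, filled with grey foam (rigid, top at 26 mm) that has one square pocket 64 x 64 mm in the middle, down to a floor 4 mm above the bench. Fixed. Origin at the centre of its underside, below the pocket's middle; x and y along its sides, z up.
- capped30: Loose bystander: a screw-capped bottle, round amber glass body 33 mm in diameter, straight up to 56 mm, then a shoulder to the neck at 66 mm, with a flat black cap 21 mm in diameter from 68 to 83 mm, its top, and no dropper bulb. About 95 g. Origin at the centre of its underside, z up.
- capped120: Loose bystander: a screw-capped bottle, round amber glass body 48 mm in diameter, straight up to 85 mm, then a shoulder to the neck at 100 mm, with a flat black cap 24 mm in diameter from 102 to 118 mm, its top, and no dropper bulb. About 270 g. Origin at the centre of its underside, z up.
Not all that is in view belongs to the job. What is shaped like the dropper120 but purple is not meant. What is shaped like the dropper60 but blue is not meant.

How it is judged:
By the outcome, as a careful person would: the job done as asked, in the order asked, and still so for the second after the job is handed in, with the robot touching nothing.
It also fails if it takes over 109 s, if anything falls off the work surface, if the arm or the gripper's body presses on something with over 40 N, if the wrist force passes 120 N, or if a joint passes its speed limit or range.

### The arm

A 6-joint arm with a two-finger parallel gripper is mounted at the origin on the work surface. World frame = base frame: x ahead of the robot, y to its left, z up, the work surface at z = 0. Lengths are in mm, angles in rad, forces in N, time in s.
With the tool pointing down it reaches from about 325 to 1000 mm from the base axis. Payload 5.1 kg.
Tool frame: the origin (TCP) lies midway between the tips of the shut fingers; the grasp point (between the pads) lies 19 mm behind it; z points along the fingers, y is the line along which they close (so a half turn about z gives the same grasp; the last joint's range is limited). The gripper opens to 85 mm and grips with 20 to 120 N. Pads are 22 mm wide; open, the fingers measure 114 mm over their backs; the gripper's body (76 mm by 85 mm) begins 54 mm behind the grasp point. The pads swing forward as they close: fully open they stand 13 mm farther back than shut.
Start: joints at [1.018, 0.124, 1.65, -0, 1.367, -0.083], TCP at [294.278, 579.556, 231.322] pointing down, gripper open.
Joint ranges: [-2.61, 2.61], [-1.02, 2.33], [0.03, 2.71], [-1.35, 4.49], [0.32, 2.68], [-2.91, 2.91]. Speed limits (rad/s): [2.57, 2.57, 3.14, 3.14, 3.14, 3.14].

### API

Orientations are given as a rotation vector (axis times angle).
In Python, from station import robot gives the robot as it stands.
- The arm moves only by the tool apply_moves, never from a script. Its argument "series" is a list of rows, each a list of 3 entries, a list of its own where there are three numbers: the shift along the tool's x, y, z in cm, then the turn, a rotation vector about the tool's x, y, z in degrees, then the opening, from -1 (shut) to 1 (fully open). A call has 1 to 20 rows; each row is the pose to reach, as a shift and turn from the pose commanded when the call began, along the tool's axes at that moment; what a row does not reach only later rows make up. A row lasts 1/12 s, in which the tool goes at most 41.7 mm and 7.16 degrees, less where a joint would pass 70% of its speed; a pose out of reach is approached as far as the arm can. A call with a gripper value outside its range is refused whole. The fingers move at their own pace and stop on an object; "grip_force" is the grip in N (left out, the last holds). Time passes only in rows, so rows that repeat a pose let the fingers close. It gives the time, the measured TCP pose, the force, the opening and the grip force at its end, in the units of the state.
- robot.read_state(): the state, without advancing time (a new reading comes with each control period).
- robot.grab_frame(name): name is "side" or "top"; returns (picture, depth): 400x640x3 uint8, red, green, blue; 400x640 float32, mm along the optical axis (not along the pixel's ray), 0 where there is no reading.
- robot.calibration(name): a dict with "intrinsics" (3x3 intrinsics, pixels), "rvec" (rotation vector, rad) and "tvec" (3), from world to camera coordinates, as OpenCV has them. Camera axes: x right, y down, z forward; pixel columns grow to the right and rows downward; lengths in mm; the calibration is good to about 2 mm. A picture is of the moment at which its call begins. calibration takes no time and is no camera call.
- robot.job_done(): hands the job in; it is judged then, once.
The state is a dict: "time": time; "qpos": joint angles; "qvel": joint speeds; "joint_torque": joint torques, N m; "tcp_pos": TCP position; "ee_rot": TCP orientation; "ft_force": force on the tool from outside, world axes, zero at the start; "torque": the same for the moment, N m; "width": finger opening in mm; "gripper_force": force on a finger pad.
Only numpy, scipy, OpenCV 4.12 (cv2) and the standard library are available. Lean on these libraries where they do the work, as an engineer would, in place of code of your own. Each camera call takes 0.05 s, during which the arm holds its last target. There are 200 camera calls.

## Working session

There is one attempt and no reset: what is moved stays moved. The work goes in short steps, Python scripts to look and compute and a tool call to move; the robot and the scene stay as the last step left them, time stands still between calls to the robot, and variables do not carry over. Pictures are saved under pics/ and viewed, at most 14 in all, crops included, and the job is handed in when it is done.

Besides the shell and the picture viewer there is one more tool, called after "Request:" by a JSON object that holds its "api" and its "payload". apply_moves: Moves the arm, as the interface text tells. Its arguments: {"type":"object","properties":{"series":{"type":"array"},"grip_force":{"type":"number"}},"required":["series"]}

```bash
mkdir -p pics; cat > h.py <<'E'
import numpy as np, cv2
from station import robot
def cal(n):
    c=robot.calibration(n); K=np.array(c["intrinsics"],float); R=cv2.Rodrigues(np.array(c["rvec"],float))[0]; t=np.array(c["tvec"],float).ravel()
    return K,R,t
def ray(n,u,v,z):
    K,R,t=cal(n); d=R.T@np.linalg.inv(K)@np.array([u,v,1.]); o=-R.T@t
    return o+d*(z-o[2])/d[2]
def cloud(n,dep):
    K,R,t=cal(n); v,u=np.mgrid[:400,:640]; p=np.stack([u,v,np.ones_like(u)],-1)@np.linalg.inv(K).T*dep[...,None]
    return (p-t)@R
E
python3 - <<'E'
from h import *
for n in("top","side"):
    im,d=robot.grab_frame(n); np.savez(f"{n}0.npz",im=im,d=d)
    cv2.imwrite(f"pics/{n}0.png",im[...,::-1])
    K,R,t=cal(n); print(n,K[0,0],-R.T@t,R[2])
s=robot.read_state();print(s)
E
```

```text
top 406.8294955173332 [ 371.8811668    94.31561547 1211.53168053] [ 0.12200055 -0.00910282 -0.99248829]
side 404.8979474686882 [ 141.41884235 -525.77469816  611.03507587] [ 0.410012    0.67597184 -0.61233343]
{'time': 0.1, 'qpos': array([ 1.01840677e+00,  1.24424826e-01,  1.65151347e+00, -2.76949137e-06,
        1.36751459e+00, -8.25936206e-02]), 'qvel': array([-0.00117015, -0.00264811, -0.00441053, -0.00023252,  0.00300637,
       -0.00031324]), 'joint_torque': array([ 1.06800857e-03, -4.24929070e+01, -3.66654754e+01, -1.39204149e-04,
        4.00632664e-03,  3.43844761e-05]), 'tcp_pos': array([293.99383159, 579.10240817, 230.19986687]), 'ee_rot': array([-7.31050378e-01, -3.05475526e+00,  2.77681445e-03]), 'ft_force': array([ 0.53353551, -0.41970583,  0.62747542]), 'torque': array([-0.05776327, -0.00014817,  0.04642526]), 'gripper_force': 0.0, 'width': 85.65112870255514}
```

View pics/top0.png

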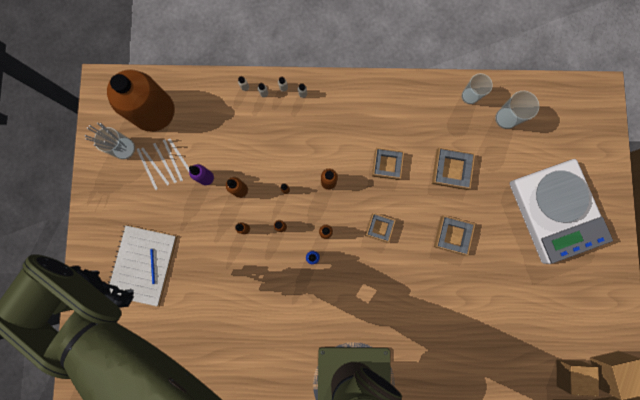

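View pics/side0.png

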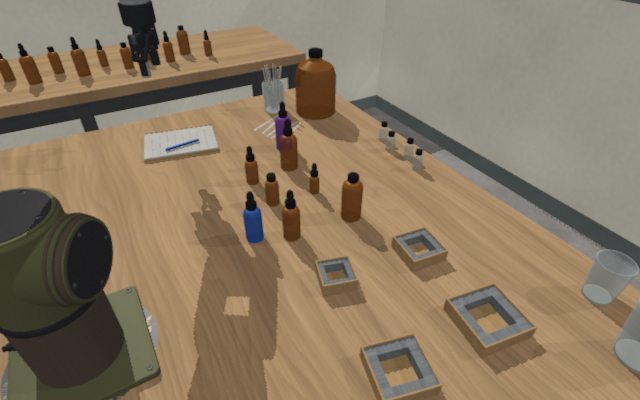

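The top view shows dropper120 at (236,187), dropper10 (285,188), capped120 (329,179), dropper30 (242,228), capped30 (280,226) and dropper60 (326,231). Purple is at (200,175) and blue at (313,257). The cartons are at (388,163), (455,168), (381,227) and (456,235). The side view confirms which bottles have caps and which have droppers.

```bash
cat > m.py <<'E'
from h import *
from scipy.spatial import cKDTree
from scipy.sparse.csgraph import connected_components
from scipy.optimize import least_squares
T=np.load("top0.npz");S=np.load("side0.npz")
# bottles: clusters of points above 35mm in the working area
seeds=dict(d120=(236,187),d10=(285,188),c120=(329,179),d30=(242,228),c30=(280,226),d60=(326,231),blue=(313,257),purple=(200,175))
H=dict(d120=146,d10=86,c120=118,d30=108,c30=83,d60=126,blue=126,purple=146)
PT=cloud("top",T["d"]);PS=cloud("side",S["d"])
print("bench z",np.median(PT[270:290,330:345,2]),np.median(PT[190:210,600:610,2]), np.median(PS[290:300,440:450,2]))
for k,(u,v) in seeds.items():
    xy=ray("top",u,v,H[k]*.6)[:2]
    out=[]
    for nm,P,d in(("T",PT,T["d"]),("S",PS,S["d"])):
        m=(d>0)&(np.hypot(P[...,0]-xy[0],P[...,1]-xy[1])<40)&(P[...,2]>12)
        Q=P[m]; top=Q[Q[:,2]>H[k]-5 if k[0]=="c" else Q[:,2]>H[k]-8]
        R0={'120':24,'10':12.5,'30':16.5,'60':19.5}.get(k[1:],19.5 if k=="blue" else 24)
        hb={24:85,12.5:40,16.5:56,19.5:70}[R0]
        B=Q[(Q[:,2]<hb-3)&(Q[:,2]>15)&(np.hypot(*(Q[:,:2]-xy).T)<R0+12)]
        f=least_squares(lambda c:np.hypot(B[:,0]-c[0],B[:,1]-c[1])-R0,xy,loss="soft_l1") if len(B)>10 else None
        out.append((nm,len(top),top[:,:2].mean(0).round(1) if len(top) else None,"zmax",Q[:,2].max().round(1) if len(Q) else None,"body",len(B),f.x.round(1) if f is not None else None))
    print(k,xy.round(1),*out,sep="  ")
for (u,v) in((388,163),(455,168),(381,227),(456,235)):
    xy=ray("top",u,v,15)[:2]
    for nm,P,d in(("T",PT,T["d"]),("S",PS,S["d"])):
        m=(d>0)&(np.hypot(P[...,0]-xy[0],P[...,1]-xy[1])<85)&(P[...,2]>18)&(P[...,2]<40)
        if m.sum()>20:
            r=cv2.minAreaRect(P[m][:,:2].astype(np.float32)); print((u,v),nm,m.sum(),np.round(r[0],1),np.round(r[1],1),round(r[2],1), np.percentile(P[m][:,2],[50,98]).round(1))
E
python3 m.py
```

```text
bench z -0.9819106428441879 -0.6007214773924998 0.43106851876857033
d120  [551.6 336.4]  ('T', 24, array([557.7, 342.4]), 'zmax', np.float64(146.3), 'body', 89, array([559.1, 343.7]))  ('S', 17, array([553.4, 341.6]), 'zmax', np.float64(144.9), 'body', 374, array([555.4, 344.4]))
d10  [556.2 203.1]  ('T', 13, array([559.2, 205.3]), 'zmax', np.float64(92.4), 'body', 11, array([560.7, 206.3]))  ('S', 18, array([554.9, 203.9]), 'zmax', np.float64(85.6), 'body', 70, array([557.2, 206.6]))
c120  [580.6  76.8]  ('T', 60, array([586.4,  77.3]), 'zmax', np.float64(121.1), 'body', 59, array([586.8,  77.4]))  ('S', 68, array([581.2,  75.5]), 'zmax', np.float64(120.6), 'body', 483, array([583.,  78.]))
d30  [438.8 320.1]  ('T', 18, array([441.5, 324.1]), 'zmax', np.float64(108.6), 'body', 27, array([441.9, 325.7]))  ('S', 18, array([437.6, 323.1]), 'zmax', np.float64(108.5), 'body', 152, array([438.4, 326.5]))
c30  [446.6 215.1]  ('T', 41, array([449.2, 216.9]), 'zmax', np.float64(89.4), 'body', 19, array([449.5, 217.5]))  ('S', 48, array([444.8, 215.4]), 'zmax', np.float64(84.8), 'body', 171, 
[... 423 characters left out ...]
84.4 438.2]  ('T', 26, array([593.7, 445.2]), 'zmax', np.float64(148.0), 'body', 124, array([594.9, 447.3]))  ('S', 16, array([589.9, 444.8]), 'zmax', np.float64(145.1), 'body', 118, array([591.6, 447.5]))
(388, 163) T 545 [640.8 -98.9] [83.5 84. ] 83.3 [25.9 32.4]
(388, 163) S 1030 [636.8 -98.9] [86.  85.1] 83.1 [26.2 31.2]
(455, 168) T 932 [ 628.5 -295.9] [110.6 109.8] 81.0 [25.7 32.1]
(455, 168) S 2641 [ 624.2 -296. ] [109.5 110.1] 80.8 [26.4 31.3]
(381, 227) T 380 [449.  -75.4] [69.  69.5] 73.0 [26.2 32.7]
(381, 227) S 857 [445.1 -74.9] [72.8 69.8] 72.6 [26.2 31.2]
(456, 235) T 762 [ 428.8 -293.1] [96.4 95.7] 75.3 [25.5 31.6]
(456, 235) S 2736 [ 424.9 -293.5] [97.3 96.3] 75.6 [26.5 31.5]
```

Request:
{"api": "apply_moves", "payload": {"series": [[[-10,-5.3,0],[0,0,0],0.1],[[-20,-10.6,0],[0,0,0],0.1],[[-30,-15.9,0],[0,0,0],0.1],[[-40.5,-21.3,0],[0,0,0],0.1],[[-40.5,-21.3,0],[0,0,0],0.1],[[-40.5,-21.3,0],[0,0,0],0.1],[[-40.5,-21.3,0],[0,0,0],0.1],[[-40.5,-21.3,0],[0,0,0],0.1],[[-40.5,-21.3,0],[0,0,0],0.1],[[-40.5,-21.3,0],[0,0,0],0.1],[[-40.5,-21.3,0],[0,0,0],0.1],[[-40.5,-21.3,0],[0,0,0],0.1],[[-40.5,-21.3,0],[0,0,0],0.1],[[-40.5,-21.3,3],[0,0,0],0.1],[[-40.5,-21.3,6],[0,0,0],0.1],[[-40.5,-21.3,8],[0,0,0],0.1],[[-40.5,-21.3,10],[0,0,0],0.1],[[-40.5,-21.3,12],[0,0,0],0.1],[[-40.5,-21.3,12],[0,0,0],0.1],[[-40.5,-21.3,12],[0,0,0],0.1]], "grip_force": 45}}

```text
time: 1.77
tcp_pos: [557.2, 207.2, 109.9]
ee_rot: [-0.728, -3.053, 0.002]
ft_force: [-0.4, -0.7, 0.4]
width: 46.8
gripper_force: 0.0
```

```bash
cat >> h.py <<'E'
def plan(x,y,z):
    "shift in tool axes (cm) from the present pose to a world TCP target"
    s=robot.read_state(); R=cv2.Rodrigues(s["ee_rot"])[0]; p=s["tcp_pos"]
    return (R.T@(np.array([x,y,z])-p)/10).round(2), p.round(1), round(s["time"],2)
def pic(n,f,box=None,sc=4):
    im,d=robot.grab_frame(n); np.savez(f[:-4]+".npz",im=im,d=d)
    if box: u0,v0,u1,v1=box; im=cv2.resize(im[v0:v1,u0:u1],None,fx=sc,fy=sc)
    cv2.imwrite("pics/"+f,im[...,::-1])
E
python3 - <<'E'
from h import *
print(plan(558.5,206,51)); pic("side","a1.png",(230,80,390,200),5); print(robot.read_state()["width"])
E
```

```text
(array([-0.19, -0.03,  5.89]), array([557.2, 207.2, 109.9]), 1.77)
46.863070342712405
```

View pics/a1.png

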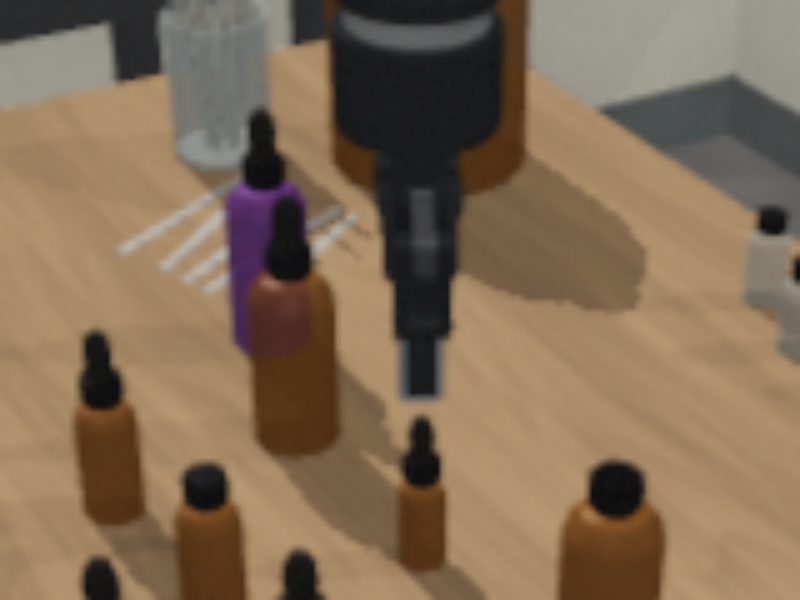

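The fingers at crop column 421 sit right over dropper10's bulb at (421,425), so the lateral alignment is good. I'll descend onto the collar and close.

Request:
{"api": "apply_moves", "payload": {"series": [[[-0.2,0,1.5],[0,0,0],0.1],[[-0.2,0,3],[0,0,0],0.1],[[-0.2,0,4.5],[0,0,0],0.1],[[-0.2,0,5.4],[0,0,0],0.1],[[-0.2,0,5.8],[0,0,0],0.1],[[-0.2,0,5.8],[0,0,0],0.1],[[-0.2,0,5.8],[0,0,0],-0.2],[[-0.2,0,5.8],[0,0,0],-0.35],[[-0.2,0,5.8],[0,0,0],-0.5],[[-0.2,0,5.8],[0,0,0],-0.7],[[-0.2,0,5.8],[0,0,0],-0.8],[[-0.2,0,5.8],[0,0,0],-0.8],[[-0.2,0,5.8],[0,0,0],-0.8],[[-0.2,0,5.8],[0,0,0],-0.8]], "grip_force": 45}}

```text
time: 2.98
tcp_pos: [561.7, 205.5, 54.6]
ee_rot: [0.731, 3.054, 0.001]
ft_force: [-1.5, -1.4, 5.5]
width: 16.2
gripper_force: 44.0
```

```bash
python3 -c "
from h import *
print(plan(447,-75,52+190))"
```

```text
(array([ -2.5 , -30.18, -18.77]), array([561.7, 205.5,  54.6]), 2.98)
```

The measured width is 16 mm, less than the 19 mm collar, and the tool sits about 3 mm high. I'll look before lifting.

```bash
python3 -c "
from h import *
pic('side','a2.png',(270,120,370,200),8);s=robot.read_state();print(s['width'],s['ft_force'],s['tcp_pos'])"
```

```text
16.30006701849374 [-1.25969979 -0.54771712  5.36293211] [561.66265965 205.50295942  54.61357865]
```

View pics/a2.png

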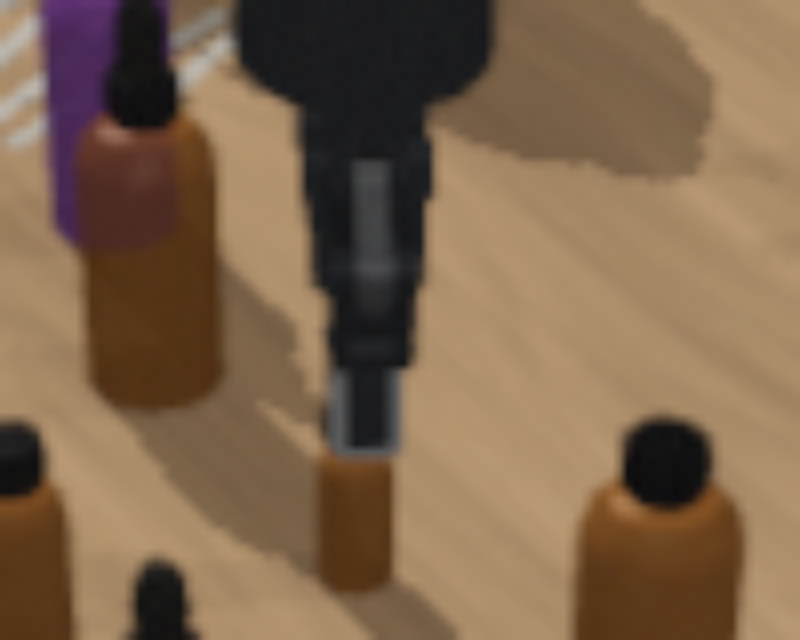

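Dropper10 stands upright in the pads, about 1–2 mm off the pad's middle (fingers at crop column 366, glass at 356), and the pads are just above the shoulder. I'll lift a little and check the hold.

Request:
{"api": "apply_moves", "payload": {"series": [[[0,0,-0.5],[0,0,0],-0.8],[[0,0,-1],[0,0,0],-0.8],[[0,0,-2],[0,0,0],-0.8],[[0,0,-3],[0,0,0],-0.8],[[0,0,-4],[0,0,0],-0.8],[[0,0,-4],[0,0,0],-0.8],[[0,0,-4],[0,0,0],-0.8],[[0,0,-4],[0,0,0],-0.8]]}}

```text
time: 3.7
tcp_pos: [560.7, 205.4, 93.4]
ee_rot: [0.731, 3.055, 0.0]
ft_force: [-0.5, -0.2, -1.1]
width: 16.1
gripper_force: 43.9
```

```bash
python3 -c "
from h import *
pic('side','a3.png',(270,100,370,180),6);s=robot.read_state();print(s['width'],s['ft_force'],s['tcp_pos'],s['gripper_force']);print(plan(447,-75,200))"
```

```text
15.911345932511384 [-0.09384338 -0.53247299 -0.5340944 ] [560.37635354 205.30090744  92.8938655 ] 43.90194296836853
(array([ -2.57, -30.13, -10.7 ]), array([560.4, 205.3,  92.9]), 3.75)
```

View pics/a3.png

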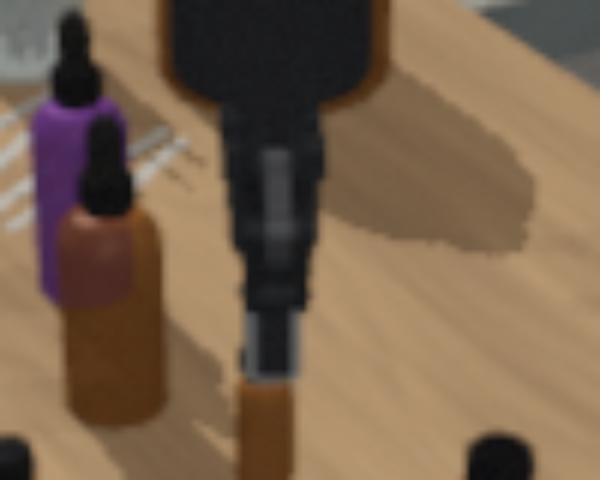

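Request:
{"api": "apply_moves", "payload": {"series": [[[0,0,-3],[0,0,0],-0.8],[[0,0,-6],[0,0,0],-0.8],[[-0.1,-1.5,-8],[0,0,0],-0.8],[[-0.3,-3.5,-8],[0,0,0],-0.8],[[-0.6,-6,-8],[0,0,0],-0.8],[[-0.8,-9,-8],[0,0,0],-0.8],[[-1.1,-12,-8],[0,0,0],-0.8],[[-1.4,-15,-8],[0,0,0],-0.8],[[-1.7,-18,-8],[0,0,0],-0.8],[[-2,-21,-8],[0,0,0],-0.8],[[-2.3,-24,-8],[0,0,0],-0.8],[[-2.5,-27,-8],[0,0,0],-0.8],[[-2.7,-29,-8],[0,0,0],-0.8],[[-2.8,-30.1,-7],[0,0,0],-0.8],[[-2.8,-30.1,-5],[0,0,0],-0.8],[[-2.8,-30.1,-3],[0,0,0],-0.8],[[-2.8,-30.1,-1],[0,0,0],-0.8],[[-2.8,-30.1,0],[0,0,0],-0.8],[[-2.8,-30.1,0],[0,0,0],-0.8],[[-2.8,-30.1,0],[0,0,0],-0.8]]}}

```text
time: 5.42
tcp_pos: [449.0, -75.3, 92.5]
ee_rot: [-0.73, -3.054, -0.0]
ft_force: [-0.5, -0.7, 0.1]
width: 16.1
gripper_force: 44.0
```

```bash
python3 -c "
from h import *
pic('side','a4.png',(280,160,400,310),4);print(robot.read_state()['width']);print(plan(449,-76,58.6))"
```

```text
16.57312947957251
(array([ 0.06, -0.08,  3.51]), array([449.9, -75.5,  93.7]), 5.47)
```

View pics/a4.png

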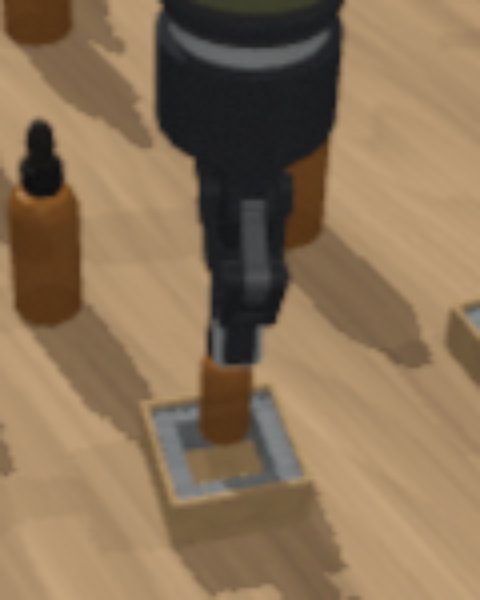

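The bottle hangs upright over carton10, with its base at about crop (224,434), which is (336,268.5) in the full picture. I'll check that with a ray.

```bash
python3 -c "
from h import *
print(ray('side',336,268.5,39), 'carton side-cam 445.1 -74.9')"
```

```text
[442.67727202 -80.56023318  39.        ] carton side-cam 445.1 -74.9
```

Request:
{"api": "apply_moves", "payload": {"series": [[[0,0,1],[0,0,0],-0.8],[[0,0,1],[0,0,0],-0.8]]}}

```text
time: 5.63
tcp_pos: [449.5, -75.6, 82.9]
ee_rot: [-0.731, -3.055, -0.0]
ft_force: [-0.1, -0.6, -1.6]
width: 16.1
gripper_force: 44.0
```

```bash
cat > body.py <<'E'
import sys
from h import *
from scipy.optimize import least_squares
def fit(f,n,x,y,r,z0,z1):
    P=cloud(n,np.load(f)["d"]);m=(np.hypot(P[...,0]-x,P[...,1]-y)<r+10)&(P[...,2]>z0)&(P[...,2]<z1);B=P[m]
    c=least_squares(lambda c:np.hypot(B[:,0]-c[0],B[:,1]-c[1])-r,[x,y],loss="soft_l1").x
    return len(B),c.round(1)
E
python3 -c "
from body import *
for z in ((40,56),(56,76),(40,76)): print(fit('a4.npz','side',447,-76,12.5,*z))
P=cloud('side',np.load('a4.npz')['d']);print(P[262:270,336].round(0))"
```

```text
(77, array([444.7, -74. ]))
(102, array([445.2, -73.3]))
(179, array([445. , -73.6]))
[[440. -84.  61.]
 [440. -84.  59.]
 [439. -85.  57.]
 [439. -86.  56.]
 [440. -84.  50.]
 [439. -85.  49.]
 [439. -85.  47.]
 [439. -86.  45.]]
```

The depth fit puts the bottle within about 1.5 mm of the pocket's middle and upright. I'll lower it, then release.

Request:
{"api": "apply_moves", "payload": {"series": [[[0,0,0.7],[0,0,0],-0.8],[[0,0,1.4],[0,0,0],-0.8],[[0,0,1.8],[0,0,0],-0.8],[[0,0,2.1],[0,0,0],-0.8],[[0,0,2.2],[0,0,0],-0.8],[[0,0,2.3],[0,0,0],-0.8],[[0,0,2.4],[0,0,0],-0.8],[[0,0,2.4],[0,0,0],-0.8],[[0,0,2.4],[0,0,0],-0.8]]}}

```text
time: 6.38
tcp_pos: [449.6, -75.7, 59.5]
ee_rot: [0.731, 3.055, -0.0]
ft_force: [0.8, 0.2, -0.4]
width: 16.2
gripper_force: 44.0
```

```bash
python3 -c "
from h import *
s=robot.read_state();print(s['width'],s['ft_force'],s['tcp_pos'])"
```

```text
16.21925737845796 [ 0.83132814  0.15010969 -0.44468936] [449.61039405 -75.73064746  59.49635312]
```

Request:
{"api": "apply_moves", "payload": {"series": [[[0,0,0.05],[0,0,0],-0.8],[[0,0,0.1],[0,0,0],-0.8],[[0,0,0.1],[0,0,0],-0.8],[[0,0,0.1],[0,0,0],-0.8]]}}

```text
time: 6.72
tcp_pos: [449.8, -75.8, 58.7]
ee_rot: [0.731, 3.055, -0.0]
ft_force: [-0.2, 0.2, 0.9]
width: 16.1
gripper_force: 44.2
```

Request:
{"api": "apply_moves", "payload": {"series": [[[0,0,0.1],[0,0,0],-0.8],[[0,0,0.1],[0,0,0],-0.8],[[0,0,0.1],[0,0,0],-0.8]]}}

```text
time: 6.97
tcp_pos: [450.5, -76.1, 58.6]
ee_rot: [0.731, 3.053, -0.001]
ft_force: [-1.5, -0.3, 6.2]
width: 16.3
gripper_force: 44.6
```

Firm contact. Release, then rise.

Request:
{"api": "apply_moves", "payload": {"series": [[[0,0,0],[0,0,0],-0.4],[[0,0,0],[0,0,0],-0.2],[[0,0,0],[0,0,0],0.1],[[0,0,0],[0,0,0],0.1],[[0,0,0],[0,0,0],0.1],[[0,0,-1],[0,0,0],0.1],[[0,0,-3],[0,0,0],0.1],[[0,0,-6],[0,0,0],0.1],[[0,0,-10],[0,0,0],0.1],[[0,0,-14],[0,0,0],0.1],[[0,0,-17],[0,0,0],0.1],[[0,0,-17],[0,0,0],0.1],[[0,0,-17],[0,0,0],0.1],[[0,0,-17],[0,0,0],0.1]]}}

```text
time: 8.13
tcp_pos: [449.1, -75.5, 227.1]
ee_rot: [-0.731, -3.055, -0.0]
ft_force: [0.6, -0.1, -0.3]
width: 46.7
gripper_force: 0.0
```

```bash
python3 -c "
from h import *
print(plan(440,326,230));pic('side','b0.png')
from body import *
print(fit('b0.npz','side',447,-75,12.5,28,42))
P=cloud('side',np.load('b0.npz')['d']);m=(np.hypot(P[...,0]-447,P[...,1]+75)<14)&(P[...,2]<100);print(P[m][:,2].max(),P[m&(P[...,2]>82)][:,:2].mean(0))"
```

```text
(array([18.99, 35.39, -0.29]), array([449.1, -75.5, 227.1]), 8.13)
(62, array([445.7, -74.8]))
90.42635173769763 [443.89817685 -77.14422719]
```

Dropper10 is upright and centred in its pocket. Next is dropper30.

Request:
{"api": "apply_moves", "payload": {"series": [[[4,7.1,0],[0,0,0],0.1],[[9,17,0],[0,0,0],0.1],[[19,35.4,0],[0,0,0],0.1],[[19,35.4,0],[0,0,0],0.1],[[19,35.4,0],[0,0,0],0.1],[[19,35.4,0],[0,0,0],0.1],[[19,35.4,0],[0,0,0],0.1],[[19,35.4,0],[0,0,0],0.1],[[19,35.4,0],[0,0,0],0.1],[[19,35.4,0],[0,0,0],0.1],[[19,35.4,0],[0,0,0],0.1],[[19,35.4,0],[0,0,0],0.1],[[19,35.4,0],[0,0,0],0.1],[[19,35.4,3],[0,0,0],0.1],[[19,35.4,6],[0,0,0],0.1],[[19,35.4,9],[0,0,0],0.1],[[19,35.4,10],[0,0,0],0.1],[[19,35.4,10],[0,0,0],0.1],[[19,35.4,10],[0,0,0],0.1],[[19,35.4,10],[0,0,0],0.1]]}}

```text
time: 9.85
tcp_pos: [441.7, 326.2, 129.5]
ee_rot: [0.732, 3.053, 0.004]
ft_force: [-0.2, 0.3, 0.0]
width: 47.1
gripper_force: 0.0
```

Request:
{"api": "apply_moves", "payload": {"series": [[[0,0,0],[0,0,0],0.1],[[0,0,0],[0,0,0],0.1],[[0,0,0],[0,0,0],0.1]]}}

```text
time: 10.1
tcp_pos: [441.0, 326.4, 128.9]
ee_rot: [0.731, 3.054, 0.003]
ft_force: [-0.6, 0.4, 0.3]
width: 46.9
gripper_force: 0.0
```

```bash
python3 -c "
from h import *
print(plan(440,326,70));pic('side','b1.png',(200,100,340,220),5)"
```

```text
(array([ 0.08, -0.1 ,  5.89]), array([441. , 326.4, 128.9]), 10.1)
```

View pics/b1.png

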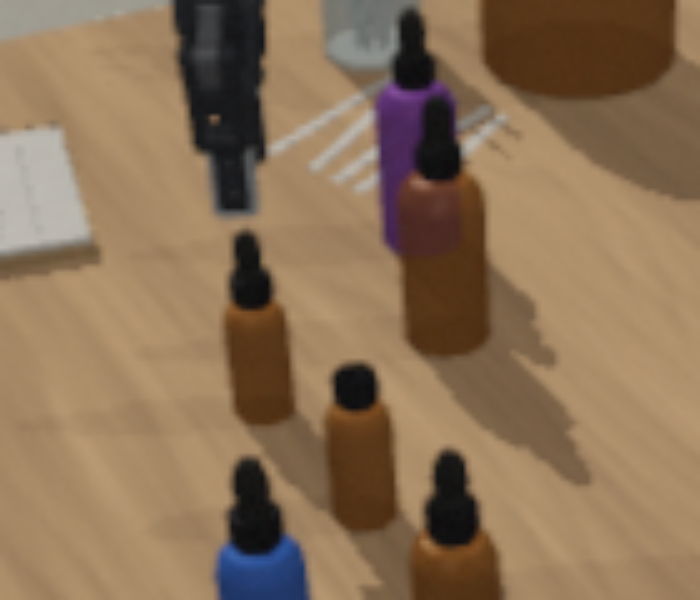

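The fingers at crop column 233 are about 1.5 px left of dropper30's axis (column 242 at that height), so I'll nudge tool x by −1 mm and descend.

Request:
{"api": "apply_moves", "payload": {"series": [[[-0.1,-0.1,1.5],[0,0,0],0.1],[[-0.1,-0.1,3],[0,0,0],0.1],[[-0.1,-0.1,4.5],[0,0,0],0.1],[[-0.1,-0.1,5.5],[0,0,0],0.1],[[-0.1,-0.1,5.9],[0,0,0],0.1],[[-0.1,-0.1,5.9],[0,0,0],0.1],[[-0.1,-0.1,5.9],[0,0,0],-0.2],[[-0.1,-0.1,5.9],[0,0,0],-0.35],[[-0.1,-0.1,5.9],[0,0,0],-0.5],[[-0.1,-0.1,5.9],[0,0,0],-0.7],[[-0.1,-0.1,5.9],[0,0,0],-0.8],[[-0.1,-0.1,5.9],[0,0,0],-0.8],[[-0.1,-0.1,5.9],[0,0,0],-0.8],[[-0.1,-0.1,5.9],[0,0,0],-0.8]], "grip_force": 45}}

```text
time: 11.32
tcp_pos: [441.6, 325.1, 69.6]
ee_rot: [0.731, 3.054, 0.002]
ft_force: [-1.3, -1.2, 5.7]
width: 18.5
gripper_force: 44.2
```

Request:
{"api": "apply_moves", "payload": {"series": [[[0,0,-0.5],[0,0,0],-0.8],[[0,0,-1],[0,0,0],-0.8],[[0,0,-3],[0,0,0],-0.8],[[0,0,-6],[0,0,0],-0.8],[[0,0,-9],[0,0,0],-0.8],[[0,0,-12],[0,0,0],-0.8],[[0,0,-15],[0,0,0],-0.8],[[0,0,-16],[0,0,0],-0.8],[[0,0,-16],[0,0,0],-0.8],[[0,0,-16],[0,0,0],-0.8],[[0,0,-16],[0,0,0],-0.8]]}}

```text
time: 12.23
tcp_pos: [439.6, 323.9, 225.4]
ee_rot: [-0.73, -3.052, 0.005]
ft_force: [-0.4, 0.3, -1.2]
width: 18.8
gripper_force: 44.1
```

```bash
python3 -c "
from h import *
print(plan(639,-99,225)); pic('side','b2.png')
from body import *
print(fit('b2.npz','side',438,326,16.5,165,210),fit('b2.npz','side',438,326,16.5,165,187),fit('b2.npz','side',438,326,16.5,187,210))
s=robot.read_state();print(s['width'],s['ft_force'],s['tcp_pos'])"
```

```text
(array([-36.93, -28.68,   0.06]), array([439.6, 323.9, 225.4]), 12.23)
(251, array([436.4, 325.4])) (119, array([436.2, 325.4])) (132, array([436.6, 325.4]))
19.046909506707138 [-0.90502596 -0.157909   -1.90440798] [439.47315142 323.85312736 225.11074305]
```

Request:
{"api": "apply_moves", "payload": {"series": [[[-0.7,-0.6,0],[0,0,0],-0.8],[[-2.2,-1.7,0],[0,0,0],-0.8],[[-4.4,-3.4,0],[0,0,0],-0.8],[[-7,-5.5,0],[0,0,0],-0.8],[[-9.6,-7.5,0],[0,0,0],-0.8],[[-12.2,-9.5,0],[0,0,0],-0.8],[[-14.8,-11.5,0],[0,0,0],-0.8],[[-17.4,-13.5,0],[0,0,0],-0.8],[[-20,-15.5,0],[0,0,0],-0.8],[[-22.6,-17.5,0],[0,0,0],-0.8],[[-25.2,-19.5,0],[0,0,0],-0.8],[[-27.8,-21.5,0],[0,0,0],-0.8],[[-30.4,-23.6,0],[0,0,0],-0.8],[[-32.6,-25.3,0],[0,0,0],-0.8],[[-34.5,-26.8,0],[0,0,0],-0.8],[[-36,-27.9,0],[0,0,0],-0.8],[[-37,-28.7,0],[0,0,0],-0.8],[[-37,-28.7,1],[0,0,0],-0.8],[[-37,-28.7,3],[0,0,0],-0.8],[[-37,-28.7,5],[0,0,0],-0.8]]}}

```text
time: 13.95
tcp_pos: [640.8, -98.1, 177.8]
ee_rot: [0.73, 3.054, 0.001]
ft_force: [0.1, 0.2, -1.1]
width: 18.7
gripper_force: 44.1
```

Request:
{"api": "apply_moves", "payload": {"series": [[[0,0,2],[0,0,0],-0.8],[[0,0,4],[0,0,0],-0.8],[[0,0,5.5],[0,0,0],-0.8],[[0,0,6],[0,0,0],-0.8],[[0,0,6],[0,0,0],-0.8],[[0,0,6],[0,0,0],-0.8],[[0,0,6],[0,0,0],-0.8]]}}

```text
time: 14.53
tcp_pos: [641.7, -98.8, 120.0]
ee_rot: [0.73, 3.053, 0.0]
ft_force: [-0.4, 0.3, -0.0]
width: 18.9
gripper_force: 44.1
```

```bash
python3 -c "
from h import *
print(plan(640,-100.4,73.6)); pic('side','b3.png',(370,150,490,290),4)
from body import *
print(fit('b3.npz','side',637,-99,16.5,60,85), robot.read_state()['tcp_pos'])"
```

```text
(array([ 0.09, -0.23,  4.64]), array([641.7, -98.8, 120. ]), 14.53)
(153, array([639.1, -97.5])) [641.84479294 -98.85838362 120.25274374]
```

View pics/b3.png

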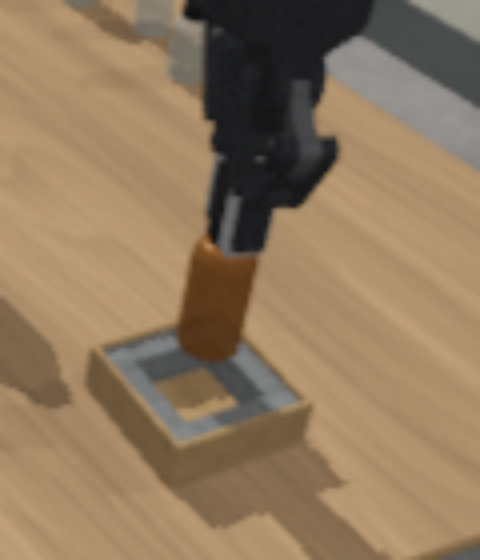

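Dropper30 is upright above carton30's pocket (base at crop (210,350)), about 2 mm off. I'll correct that and lower it.

Request:
{"api": "apply_moves", "payload": {"series": [[[0.1,-0.2,1],[0,0,0],-0.8],[[0.1,-0.2,2],[0,0,0],-0.8],[[0.1,-0.2,3],[0,0,0],-0.8],[[0.1,-0.2,3.7],[0,0,0],-0.8],[[0.1,-0.2,4.1],[0,0,0],-0.8],[[0.1,-0.2,4.3],[0,0,0],-0.8],[[0.1,-0.2,4.4],[0,0,0],-0.8],[[0.1,-0.2,4.5],[0,0,0],-0.8],[[0.1,-0.2,4.5],[0,0,0],-0.8],[[0.1,-0.2,4.5],[0,0,0],-0.8]]}}

```text
time: 15.42
tcp_pos: [639.2, -100.1, 73.7]
ee_rot: [0.731, 3.055, 0.0]
ft_force: [-0.4, -0.2, 0.3]
width: 19.1
gripper_force: 44.2
```

Request:
{"api": "apply_moves", "payload": {"series": [[[0,0,0.1],[0,0,0],-0.8],[[0,0,0.1],[0,0,0],-0.8],[[0,0,0.1],[0,0,0],-0.8],[[0,0,0.1],[0,0,0],-0.8]]}}

```text
time: 15.75
tcp_pos: [639.7, -100.3, 73.7]
ee_rot: [0.731, 3.053, -0.0]
ft_force: [-2.2, -0.4, 6.4]
width: 19.2
gripper_force: 44.6
```

Contact. Release, rise, and head to dropper60.

Request:
{"api": "apply_moves", "payload": {"series": [[[0,0,0],[0,0,0],-0.4],[[0,0,0],[0,0,0],-0.2],[[0,0,0],[0,0,0],0.1],[[0,0,0],[0,0,0],0.1],[[0,0,0],[0,0,0],0.1],[[0,0,-1],[0,0,0],0.1],[[0,0,-3],[0,0,0],0.1],[[0,0,-6],[0,0,0],0.1],[[0,0,-10],[0,0,0],0.1],[[0,0,-14],[0,0,0],0.1],[[0,0,-16],[0,0,0],0.1],[[0,0,-16],[0,0,0],0.1],[[0,0,-16],[0,0,0],0.1],[[0,0,-16],[0,0,0],0.1]]}}

```text
time: 16.92
tcp_pos: [638.3, -99.9, 231.5]
ee_rot: [-0.731, -3.054, -0.0]
ft_force: [-0.5, 0.7, -1.0]
width: 47.1
gripper_force: 0.0
```

```bash
python3 -c "
from h import *
print(plan(432,85.5,230));pic('side','c0.png')
from body import *
print(fit('c0.npz','side',637,-99,16.5,30,56))
P=cloud('side',np.load('c0.npz')['d']);m=(np.hypot(P[...,0]-637,P[...,1]+99)<14)&(P[...,2]<140);print(P[m][:,2].max(),P[m&(P[...,2]>103)][:,:2].mean(0))"
```

```text
(array([26.79,  7.2 ,  0.18]), array([638.3, -99.9, 231.5]), 16.92)
(153, array([637.1, -99.2]))
112.81598625690444 [ 633.90425502 -101.76772513]
```

Request:
{"api": "apply_moves", "payload": {"series": [[[4,1.1,0],[0,0,0],0.1],[[12,3.2,0],[0,0,0],0.1],[[26.8,7.2,0],[0,0,0],0.1],[[26.8,7.2,0],[0,0,0],0.1],[[26.8,7.2,0],[0,0,0],0.1],[[26.8,7.2,0],[0,0,0],0.1],[[26.8,7.2,0],[0,0,0],0.1],[[26.8,7.2,0],[0,0,0],0.1],[[26.8,7.2,0],[0,0,0],0.1],[[26.8,7.2,0],[0,0,0],0.1],[[26.8,7.2,3],[0,0,0],0.1],[[26.8,7.2,6],[0,0,0],0.1],[[26.8,7.2,8.5],[0,0,0],0.1],[[26.8,7.2,8.5],[0,0,0],0.1],[[26.8,7.2,8.5],[0,0,0],0.1],[[26.8,7.2,8.5],[0,0,0],0.1],[[26.8,7.2,8.5],[0,0,0],0.1],[[26.8,7.2,8.5],[0,0,0],0.1]]}}

```text
time: 18.47
tcp_pos: [434.0, 85.4, 149.4]
ee_rot: [0.731, 3.052, 0.002]
ft_force: [-0.5, -0.3, 0.3]
width: 47.0
gripper_force: 0.0
```

```bash
python3 -c "
from h import *
print(plan(432,85,86));pic('side','c1.png',(220,110,360,250),4)"
```

```text
(array([ 0.18, -0.14,  6.34]), array([434. ,  85.4, 149.4]), 18.47)
```

View pics/c1.png

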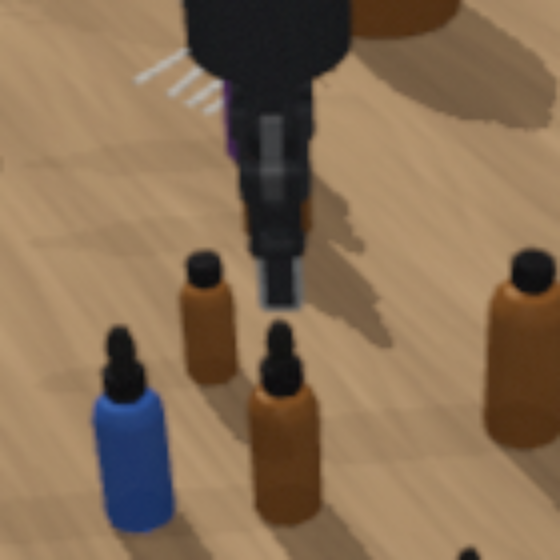

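The fingers (crop column 280) line up with dropper60's bulb (280,330), and the blue bottle at (133,460) is well clear. Descend and grip.

Request:
{"api": "apply_moves", "payload": {"series": [[[0.1,-0.1,1.5],[0,0,0],0.1],[[0.1,-0.1,3],[0,0,0],0.1],[[0.1,-0.1,4.5],[0,0,0],0.1],[[0.1,-0.1,5.7],[0,0,0],0.1],[[0.1,-0.1,6.2],[0,0,0],0.1],[[0.1,-0.1,6.2],[0,0,0],0.1],[[0.1,-0.1,6.2],[0,0,0],-0.2],[[0.1,-0.1,6.2],[0,0,0],-0.35],[[0.1,-0.1,6.2],[0,0,0],-0.5],[[0.1,-0.1,6.2],[0,0,0],-0.7],[[0.1,-0.1,6.2],[0,0,0],-0.8],[[0.1,-0.1,6.2],[0,0,0],-0.8],[[0.1,-0.1,6.2],[0,0,0],-0.8],[[0.1,-0.1,6.2],[0,0,0],-0.8]], "grip_force": 50}}

```text
time: 19.68
tcp_pos: [432.3, 85.0, 86.8]
ee_rot: [0.731, 3.053, 0.001]
ft_force: [-0.1, -1.3, 5.6]
width: 19.8
gripper_force: 48.9
```

Request:
{"api": "apply_moves", "payload": {"series": [[[0,0,-0.5],[0,0,0],-0.8],[[0,0,-1],[0,0,0],-0.8],[[0,0,-3],[0,0,0],-0.8],[[0,0,-6],[0,0,0],-0.8],[[0,0,-9],[0,0,0],-0.8],[[0,0,-12],[0,0,0],-0.8],[[0,0,-15],[0,0,0],-0.8],[[0,0,-16],[0,0,0],-0.8],[[0,0,-16],[0,0,0],-0.8],[[0,0,-16],[0,0,0],-0.8],[[0,0,-16],[0,0,0],-0.8]]}}

```text
time: 20.6
tcp_pos: [430.0, 84.9, 242.6]
ee_rot: [-0.73, -3.051, 0.002]
ft_force: [-0.8, 0.4, -2.0]
width: 19.8
gripper_force: 49.1
```

```bash
python3 -c "
from h import *
print(plan(427,-293,245)); pic('side','c2.png')
from body import *
for z in((165,230),(165,197),(197,230)):print(fit('c2.npz','side',430,85,19.5,*z))
s=robot.read_state();print(s['width'],s['ft_force'],s['tcp_pos'])"
```

```text
(array([-16.84, -33.83,  -0.23]), array([430. ,  84.9, 242.6]), 20.6)
(594, array([428.1,  85.9]))
(277, array([428. ,  85.8]))
(317, array([428.2,  86. ]))
19.563644263716967 [-0.44367546  0.01456607 -1.13958983] [429.87020773  84.88820442 242.33236013]
```

Request:
{"api": "apply_moves", "payload": {"series": [[[-0.5,-1,0],[0,0,0],-0.8],[[-1.4,-2.7,0],[0,0,0],-0.8],[[-2.5,-5.1,0],[0,0,0],-0.8],[[-3.9,-7.8,0],[0,0,0],-0.8],[[-5.2,-10.5,0],[0,0,0],-0.8],[[-6.6,-13.3,0],[0,0,0],-0.8],[[-7.9,-16,0],[0,0,0],-0.8],[[-9.3,-18.7,0],[0,0,0],-0.8],[[-10.6,-21.4,0],[0,0,0],-0.8],[[-12,-24.1,0],[0,0,0],-0.8],[[-13.3,-26.8,0],[0,0,0],-0.8],[[-14.5,-29.2,0],[0,0,0],-0.8],[[-15.5,-31.3,0],[0,0,0],-0.8],[[-16.3,-32.8,0],[0,0,0],-0.8],[[-16.9,-34,0],[0,0,0],-0.8],[[-16.9,-34,1],[0,0,0],-0.8],[[-16.9,-34,3],[0,0,0],-0.8],[[-16.9,-34,5],[0,0,0],-0.8],[[-16.9,-34,7],[0,0,0],-0.8],[[-16.9,-34,8],[0,0,0],-0.8]]}}

```text
time: 22.32
tcp_pos: [426.2, -292.2, 160.6]
ee_rot: [-0.729, -3.05, -0.005]
ft_force: [-0.5, 0.3, -2.1]
width: 19.3
gripper_force: 49.2
```

Request:
{"api": "apply_moves", "payload": {"series": [[[0,0,1],[0,0,0],-0.8],[[0,0,2],[0,0,0],-0.8],[[0,0,2.5],[0,0,0],-0.8],[[0,0,2.5],[0,0,0],-0.8],[[0,0,2.5],[0,0,0],-0.8],[[0,0,2.5],[0,0,0],-0.8]]}}

```text
time: 22.82
tcp_pos: [428.6, -295.1, 141.4]
ee_rot: [0.731, 3.054, -0.001]
ft_force: [-0.9, -0.1, -1.2]
width: 19.9
gripper_force: 49.2
```

```bash
python3 -c "
from h import *
print(plan(426.7,-294.5,90.8)); pic('side','c3.png',(340,230,480,400),3)
from body import *
print(fit('c3.npz','side',425,-293,19.5,60,110), robot.read_state()['tcp_pos'])"
```

```text
(array([ 0.21, -0.03,  5.06]), array([ 428.6, -295.1,  141.4]), 22.82)
(540, array([ 427.1, -294.7])) [ 428.57911098 -295.18761843  141.48543772]
```

View pics/c3.png

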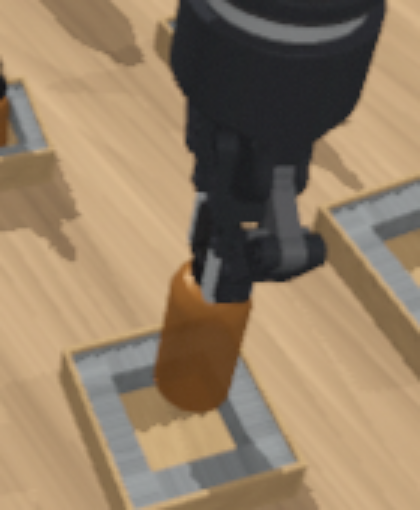

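Dropper60 hangs upright over carton60 (base at crop (196,395)), 2 mm off. I'll correct by +0.2 cm in tool x and lower it.

Request:
{"api": "apply_moves", "payload": {"series": [[[0.2,0,1],[0,0,0],-0.8],[[0.2,0,2],[0,0,0],-0.8],[[0.2,0,3],[0,0,0],-0.8],[[0.2,0,4],[0,0,0],-0.8],[[0.2,0,4.4],[0,0,0],-0.8],[[0.2,0,4.6],[0,0,0],-0.8],[[0.2,0,4.7],[0,0,0],-0.8],[[0.2,0,4.8],[0,0,0],-0.8],[[0.2,0,4.9],[0,0,0],-0.8],[[0.2,0,4.9],[0,0,0],-0.8],[[0.2,0,4.9],[0,0,0],-0.8]]}}

```text
time: 23.78
tcp_pos: [426.4, -294.0, 91.7]
ee_rot: [0.731, 3.055, -0.001]
ft_force: [-0.4, -0.0, -1.2]
width: 19.7
gripper_force: 49.2
```

Request:
{"api": "apply_moves", "payload": {"series": [[[0,0,0.1],[0,0,0],-0.8],[[0,0,0.1],[0,0,0],-0.8],[[0,0,0.1],[0,0,0],-0.8],[[0,0,0.1],[0,0,0],-0.8]]}}

```text
time: 24.12
tcp_pos: [426.5, -294.1, 90.9]
ee_rot: [0.731, 3.054, -0.001]
ft_force: [-1.3, -0.3, 1.4]
width: 19.3
gripper_force: 49.4
```

Request:
{"api": "apply_moves", "payload": {"series": [[[0,0,0.1],[0,0,0],-0.8],[[0,0,0.1],[0,0,0],-0.8],[[0,0,0.1],[0,0,0],-0.8]]}}

```text
time: 24.37
tcp_pos: [427.0, -294.5, 90.9]
ee_rot: [0.731, 3.053, -0.002]
ft_force: [-1.6, 0.7, 5.6]
width: 19.8
gripper_force: 50.0
```

Request:
{"api": "apply_moves", "payload": {"series": [[[0,0,0],[0,0,0],-0.4],[[0,0,0],[0,0,0],-0.2],[[0,0,0],[0,0,0],0.1],[[0,0,0],[0,0,0],0.1],[[0,0,0],[0,0,0],0.1],[[0,0,-1],[0,0,0],0.1],[[0,0,-3],[0,0,0],0.1],[[0,0,-6],[0,0,0],0.1],[[0,0,-10],[0,0,0],0.1],[[0,0,-14],[0,0,0],0.1],[[0,0,-16],[0,0,0],0.1],[[0,0,-16],[0,0,0],0.1],[[0,0,-16],[0,0,0],0.1],[[0,0,-16],[0,0,0],0.1]]}}

```text
time: 25.53
tcp_pos: [425.8, -293.4, 248.6]
ee_rot: [-0.731, -3.054, -0.001]
ft_force: [0.7, -0.9, -1.0]
width: 47.0
gripper_force: 0.0
```

```bash
python3 -c "
from h import *
print(plan(557,344,250));pic('side','d0.png')
from body import *
print(fit('d0.npz','side',425,-293,19.5,30,70))
P=cloud('side',np.load('d0.npz')['d']);m=(np.hypot(P[...,0]-425,P[...,1]+293)<14)&(P[...,2]<170);print(P[m][:,2].max(),P[m&(P[...,2]>122)][:,:2].mean(0))"
```

```text
(array([17.15, 62.77, -0.1 ]), array([ 425.8, -293.4,  248.6]), 25.53)
(387, array([ 425. , -294.1]))
131.58596495750857 [ 422.75101609 -295.88323084]
```

Dropper60 is placed upright. Now dropper120.

Request:
{"api": "apply_moves", "payload": {"series": [[[2,7.3,0],[0,0,0],0.1],[[17.1,62.8,0],[0,0,0],0.1],[[17.1,62.8,0],[0,0,0],0.1],[[17.1,62.8,0],[0,0,0],0.1],[[17.1,62.8,0],[0,0,0],0.1],[[17.1,62.8,0],[0,0,0],0.1],[[17.1,62.8,0],[0,0,0],0.1],[[17.1,62.8,0],[0,0,0],0.1],[[17.1,62.8,0],[0,0,0],0.1],[[17.1,62.8,0],[0,0,0],0.1],[[17.1,62.8,0],[0,0,0],0.1],[[17.1,62.8,0],[0,0,0],0.1],[[17.1,62.8,0],[0,0,0],0.1],[[17.1,62.8,0],[0,0,0],0.1],[[17.1,62.8,0],[0,0,0],0.1],[[17.1,62.8,0],[0,0,0],0.1],[[17.1,62.8,0],[0,0,0],0.1],[[17.1,62.8,0],[0,0,0],0.1],[[17.1,62.8,0],[0,0,0],0.1],[[17.1,62.8,0],[0,0,0],0.1]]}}

```text
time: 27.25
tcp_pos: [557.6, 342.3, 248.2]
ee_rot: [-0.733, -3.054, 0.002]
ft_force: [-1.1, -0.1, 0.8]
width: 47.0
gripper_force: 0.0
```

Request:
{"api": "apply_moves", "payload": {"series": [[[0,0,2],[0,0,0],0.1],[[0,0,5],[0,0,0],0.1],[[0,0,8],[0,0,0],0.1],[[0,0,8],[0,0,0],0.1],[[0,0,8],[0,0,0],0.1],[[0,0,8],[0,0,0],0.1],[[0,0,8],[0,0,0],0.1]]}}

```text
time: 27.83
tcp_pos: [559.5, 343.8, 172.5]
ee_rot: [0.731, 3.052, 0.005]
ft_force: [-0.3, 1.1, 0.6]
width: 47.2
gripper_force: 0.0
```

```bash
python3 -c "
from h import *
print(plan(557,344,104));pic('side','d1.png',(230,50,350,190),4)"
```

```text
(array([ 0.24, -0.12,  6.85]), array([559.5, 343.8, 172.5]), 27.83)
```

View pics/d1.png

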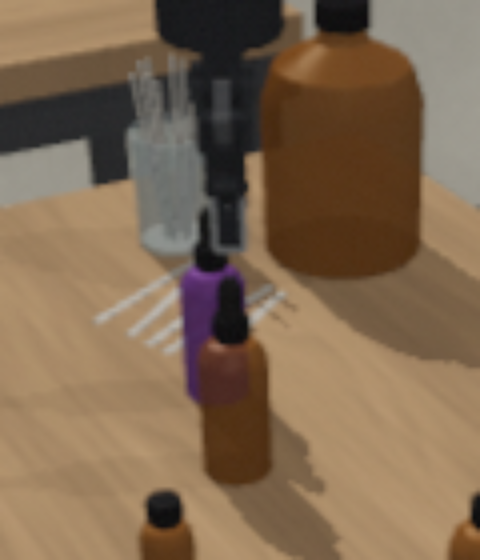

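The fingers (crop column 228) are in line with dropper120's bulb (230,285). The purple bottle is about 110 mm behind it. Descend and grip.

Request:
{"api": "apply_moves", "payload": {"series": [[[0.1,-0.1,1.5],[0,0,0],0.1],[[0.1,-0.1,3],[0,0,0],0.1],[[0.1,-0.1,4.5],[0,0,0],0.1],[[0.1,-0.1,5.8],[0,0,0],0.1],[[0.1,-0.1,6.6],[0,0,0],0.1],[[0.1,-0.1,6.7],[0,0,0],0.1],[[0.1,-0.1,6.7],[0,0,0],-0.1],[[0.1,-0.1,6.7],[0,0,0],-0.3],[[0.1,-0.1,6.7],[0,0,0],-0.5],[[0.1,-0.1,6.7],[0,0,0],-0.7],[[0.1,-0.1,6.7],[0,0,0],-0.8],[[0.1,-0.1,6.7],[0,0,0],-0.8],[[0.1,-0.1,6.7],[0,0,0],-0.8],[[0.1,-0.1,6.7],[0,0,0],-0.8]], "grip_force": 60}}

```text
time: 29.05
tcp_pos: [557.3, 343.5, 103.4]
ee_rot: [0.731, 3.054, 0.002]
ft_force: [-0.5, -1.2, 4.7]
width: 21.6
gripper_force: 59.1
```

Request:
{"api": "apply_moves", "payload": {"series": [[[0,0,-0.5],[0,0,0],-0.8],[[0,0,-1],[0,0,0],-0.8],[[0,0,-3],[0,0,0],-0.8],[[0,0,-6],[0,0,0],-0.8],[[0,0,-9],[0,0,0],-0.8],[[0,0,-12],[0,0,0],-0.8],[[0,0,-15],[0,0,0],-0.8],[[0,0,-16],[0,0,0],-0.8],[[0,0,-16],[0,0,0],-0.8],[[0,0,-16],[0,0,0],-0.8],[[0,0,-16],[0,0,0],-0.8]]}}

```text
time: 29.97
tcp_pos: [555.5, 342.5, 258.8]
ee_rot: [-0.73, -3.051, 0.005]
ft_force: [0.8, -0.0, -3.4]
width: 21.4
gripper_force: 59.3
```

```bash
python3 -c "
from h import *
print(plan(626.3,-296,262)); pic('side','d2.png')
from body import *
for z in((170,240),(170,205),(205,240)):print(fit('d2.npz','side',555,344,24,*z))
s=robot.read_state();print(s['width'],s['ft_force'],s['tcp_pos'])"
```

```text
(array([-35.22, -53.73,  -0.2 ]), array([555.5, 342.5, 258.8]), 29.97)
(527, array([553.4, 343.7]))
(252, array([553.3, 343.7]))
(275, array([553.6, 343.7]))
21.757881419904702 [ 0.32634147 -0.15756145 -3.37201951] [555.37234297 342.47353671 258.48602195]
```

Request:
{"api": "apply_moves", "payload": {"series": [[[-0.7,-1.1,0],[0,0,0],-0.8],[[-1.9,-3,0],[0,0,0],-0.8],[[-3.5,-5.4,0],[0,0,0],-0.8],[[-5.3,-8.1,0],[0,0,0],-0.8],[[-7.2,-11,0],[0,0,0],-0.8],[[-9.2,-14,0],[0,0,0],-0.8],[[-11.1,-17,0],[0,0,0],-0.8],[[-13,-19.9,0],[0,0,0],-0.8],[[-15,-22.9,0],[0,0,0],-0.8],[[-16.9,-25.8,0],[0,0,0],-0.8],[[-18.9,-28.8,0],[0,0,0],-0.8],[[-20.8,-31.8,0],[0,0,0],-0.8],[[-22.7,-34.7,0],[0,0,0],-0.8],[[-24.7,-37.7,0],[0,0,0],-0.8],[[-26.6,-40.7,0],[0,0,0],-0.8],[[-28.6,-43.6,0],[0,0,0],-0.8],[[-30.3,-46.3,0],[0,0,0],-0.8],[[-32.1,-49,0],[0,0,0],-0.8],[[-33.5,-51.2,0],[0,0,0],-0.8],[[-34.5,-52.8,0],[0,0,0],-0.8]]}}

```text
time: 31.68
tcp_pos: [624.0, -286.7, 260.0]
ee_rot: [-0.734, -3.051, -0.0]
ft_force: [-0.5, -0.3, -3.4]
width: 21.2
gripper_force: 59.2
```

Request:
{"api": "apply_moves", "payload": {"series": [[[-0.5,-0.8,0],[0,0,0],-0.8],[[-0.7,-1.1,0],[0,0,0],-0.8],[[-0.7,-1.1,1],[0,0,0],-0.8],[[-0.7,-1.1,3],[0,0,0],-0.8],[[-0.7,-1.1,5],[0,0,0],-0.8],[[-0.7,-1.1,7],[0,0,0],-0.8],[[-0.7,-1.1,9],[0,0,0],-0.8],[[-0.7,-1.1,10],[0,0,0],-0.8],[[-0.7,-1.1,10],[0,0,0],-0.8],[[-0.7,-1.1,10],[0,0,0],-0.8],[[-0.7,-1.1,10],[0,0,0],-0.8]]}}

```text
time: 32.6
tcp_pos: [627.4, -296.6, 164.0]
ee_rot: [0.73, 3.053, -0.001]
ft_force: [1.5, -0.0, -2.6]
width: 21.3
gripper_force: 59.3
```

```bash
python3 -c "
from h import *
print(plan(626.2,-297.2,107.4)); pic('side','d3.png',(400,180,560,360),3)
from body import *
print(fit('d3.npz','side',624,-296,24,70,140), robot.read_state()['tcp_pos'])"
```

```text
(array([ 0.1 , -0.11,  5.66]), array([ 627.4, -296.6,  164. ]), 32.6)
(990, array([ 626.2, -296.1])) [ 627.6197465  -296.94216111  164.55394533]
```

View pics/d3.png

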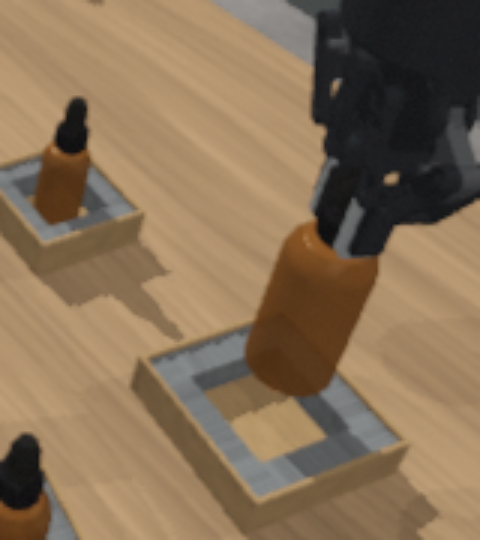

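Dropper120 hangs over carton120 (base at crop (292,375)), 2 mm off, and dropper30 and dropper60 stand packed. I'll correct and lower it.

Request:
{"api": "apply_moves", "payload": {"series": [[[0.1,-0.1,1],[0,0,0],-0.8],[[0.1,-0.1,2.5],[0,0,0],-0.8],[[0.1,-0.1,3.8],[0,0,0],-0.8],[[0.1,-0.1,4.7],[0,0,0],-0.8],[[0.1,-0.1,5.1],[0,0,0],-0.8],[[0.1,-0.1,5.3],[0,0,0],-0.8],[[0.1,-0.1,5.4],[0,0,0],-0.8],[[0.1,-0.1,5.5],[0,0,0],-0.8],[[0.1,-0.1,5.5],[0,0,0],-0.8],[[0.1,-0.1,5.5],[0,0,0],-0.8]]}}

```text
time: 33.48
tcp_pos: [625.5, -297.4, 107.8]
ee_rot: [0.731, 3.055, -0.0]
ft_force: [0.2, 0.2, -3.4]
width: 21.9
gripper_force: 59.5
```

Request:
{"api": "apply_moves", "payload": {"series": [[[0,0,0.1],[0,0,0],-0.8],[[0,0,0.1],[0,0,0],-0.8],[[0,0,0.1],[0,0,0],-0.8],[[0,0,0.1],[0,0,0],-0.8]]}}

```text
time: 33.82
tcp_pos: [625.8, -297.6, 107.5]
ee_rot: [0.731, 3.054, -0.001]
ft_force: [-0.7, 0.6, 3.2]
width: 21.5
gripper_force: 59.8
```

Contact. Release and withdraw.

Request:
{"api": "apply_moves", "payload": {"series": [[[0,0,0.05],[0,0,0],-0.8],[[0,0,0.05],[0,0,0],-0.8],[[0,0,0.05],[0,0,0],-0.4],[[0,0,0.05],[0,0,0],-0.2],[[0,0,0.05],[0,0,0],0.1],[[0,0,0.05],[0,0,0],0.1],[[0,0,0.05],[0,0,0],0.1],[[0,0,-1],[0,0,0],0.1],[[0,0,-3],[0,0,0],0.1],[[0,0,-6],[0,0,0],0.1],[[0,0,-10],[0,0,0],0.1],[[0,0,-14],[0,0,0],0.1],[[0,0,-16],[0,0,0],0.1],[[0,0,-16],[0,0,0],0.1],[[0,0,-16],[0,0,0],0.1]]}}

```text
time: 35.07
tcp_pos: [626.0, -297.7, 269.7]
ee_rot: [0.73, 3.051, -0.002]
ft_force: [-0.2, 0.4, -0.4]
width: 46.7
gripper_force: 0.0
```

```bash
python3 -c "
from h import *
pic('side','e0.png')
from body import *
P=cloud('side',np.load('e0.npz')['d'])
for x,y,r,z,h in((445,-75,12.5,40,90),(637,-99,16.5,56,112),(425,-293,19.5,70,130),(624,-296,24,85,150)):
  m=(np.hypot(P[...,0]-x,P[...,1]-y)<16)&(P[...,2]<h+20);print(fit('e0.npz','side',x,y,r,30,z),P[m][:,2].max().round(1))"
```

```text
(44, array([445.7, -74.7])) 91.3
(151, array([636.8, -99.3])) 112.8
(377, array([ 425.1, -294.1])) 131.1
(689, array([ 624.4, -297.3])) 150.2
```

View pics/e0.png

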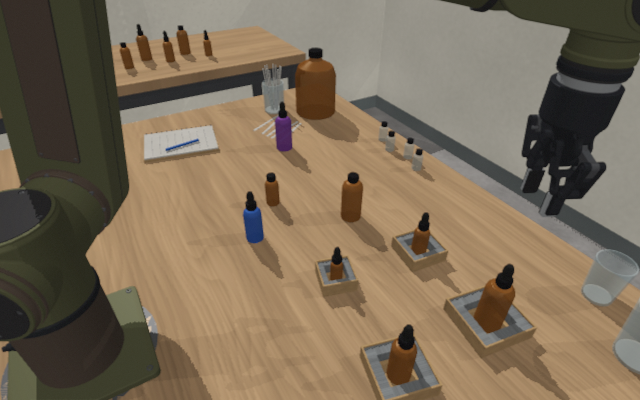

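All four dropper bottles stand upright in their cartons, at (337,265), (422,235), (402,357) and (494,300). The capped bottles (272,190) and (351,198), the blue (254,220) and the purple (284,130) still stand where they were, and the gripper is clear.

```bash
python3 -c "
from station import robot
print(robot.job_done())"
```

```text
the job is handed in; nothing more can be done
None
```

All four dropper bottles are standing upright on the floors of their matching cartons, each set down gently; the other bottles were left where they stood, and the job was handed in at about 35 s of the 109 s allowed.

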